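Turn a module in a slide-jaw holder so its port is exposed

ROBOT

A 6-joint arm with a two-finger parallel gripper is mounted at the origin on a cart in front of the work surface, level with it; the furniture and walls round the work are solid. World frame = base frame: x ahead of the robot, y to its left, z up, the work surface at z = 0. Lengths are in m, angles in rad, forces in N, time in s.
With the tool pointing down it reaches from about 0.375 to 0.975 m from the base axis. Payload 3.8 kg.
Tool frame: the origin (TCP) lies midway between the tips of the shut fingers; the grasp point (between the pads) lies 19 mm behind it; z points along the fingers, y is the line along which they close (so a half turn about z gives the same grasp; the last joint's range is limited). The gripper opens to 88 mm and grips with 3 to 60 N. Pads are 18 mm wide; open, the fingers measure 123 mm over their backs; the gripper's body (75 mm by 187 mm) begins 45 mm behind the grasp point.
Start: joints at [-1.247, 0.264, 1.604, -0, 1.274, -0.037], TCP at [0.238, -0.632, 0.239] pointing down, gripper open.
Joint ranges: [-2.63, 2.63], [-0.94, 2.18], [0.31, 2.57], [-1.31, 4.45], [0, 2.66], [-2.55, 2.55]. Speed limits (rad/s): [2.57, 2.57, 3.14, 3.14, 3.14, 3.14].

INTERFACE

Orientations are given as a unit quaternion [x, y, z, w].
In Python, from cell import get_state, capture, close_job gives the robot as it stands.
- The arm moves only by the tool play_rows, never from a script. Its arguments are lists of equal length, an entry for each row: "hand": the gripper's target within -1 to 1 (shut at 1, half-way at 0, fully open at -1); "dp": the shift along the tool's x, y, z in mm, a list of three; "spin": the turn about the tool's z in rad. A call has 1 to 12 rows; each row shifts and turns the commanded pose from where the row before left it, along the tool's axes as they then stand; what a row does not reach is not made up. A row lasts 1/10 s, in which the tool goes at most 50 mm and 8.59 degrees, less where a joint would pass 70% of its speed; a pose out of reach is approached as far as the arm can. A call with a gripper value outside its range is refused whole. The fingers move at their own pace and stop on an object; the grip force is fixed at half the most. Time passes only in rows, so rows that do not move let the fingers close. It gives the time, the measured TCP pose, the force and the opening at its end, in the units of the state.
- get_state(): the state, without advancing time (a new reading comes with each control period).
- capture(name): name is "side" or "top" or "wrist"; returns a dict with "image" (400x640x3 uint8, red, green, blue), "fx", "fy", "cx", "cy" (pixels), "extrinsics" (4x4, takes a point from world to camera coordinates); the wrist camera has in their place "mount" (4x4, takes a point from camera to tool coordinates, whose origin is the TCP and whose axes are the flange's). Camera axes: x right, y down, z forward; pixel columns grow to the right and rows downward; lengths in m; the calibration is good to about 2 mm. The wrist camera is an equidistant fisheye: a pixel r from the principal point sees the ray r / f radians off the axis. A picture is of the moment at which its call begins: read the wrist's pose just before it. There is no depth.
- close_job(): hands the job in, once; it reports no verdict.
The state is a dict: "time_s": time; "joint_positions": joint angles; "qvel": joint speeds; "tau": joint torques, N m; "ee_pos": TCP position; "tcp_rot": TCP orientation; "force": force on the tool from outside, world axes, zero at the start; "ft_torque": the same for the moment, N m; "opening": opening from 0.0 (shut) to 1.0 (fully open).
Only numpy, scipy, OpenCV 4.12 (cv2) and the standard library are available. Lean on these libraries where they do the work, as an engineer would, in place of code of your own. Each camera call takes 0.05 s, during which the arm holds its last target. There are 200 camera calls.

TASK

The small metal module stands in the slide-jaw holder with its plug port hidden against the fixed jaw. Open the sliding jaw, turn the module a quarter turn so that its port face looks out of the open side of the holder to the right, toward the tools on the blue soldering mat, and stand it upright on the seat again, centred in the jaws. Then close the sliding jaw fully so that the module sits square between both jaws without play, let go, and leave the spool, the screwdriver and the cutters alone.

Things in the scene. Friction and masses are not known exactly. Their poses are not given: they have to be found in the camera images.
- holder: Fixed slide-jaw holder, aluminium base 210 x 70 mm on feet. Origin on the bench under the base, z up; x runs along the slide to the steel fixed jaw at the far end, whose gripping face (50 mm wide, centred on y = 0) is at x = 100 mm; -y is the open right side. Base spans x -90 to 120 mm; its flat top, the seat, is at z = 18 mm; jaws reach up to z = 38 mm. Yaw varies.
- jaw (a joint): Sliding jaw, in m: 0 = 38 mm between the jaw faces, 0.044 = fully open, 82 mm between them; the gap is 0.038 + value. Opening moves it to the holder's -x. It stays where it is left; about 4 N moves it.
- jaw_tab (a point): Top centre of the black upright tab on the sliding jaw's carriage, by which it is moved: 12 mm thick along the slide, 36 mm wide across it, 34 mm tall, top at z = 60.5 mm in the holder's frame, centred on the slide, 75 mm behind the jaw's gripping face (holder -x). Axes as the holder's.
- module: Loose die-cast aluminium block 56 (its x) x 40 (its y) x 55 mm tall, about 0.22 kg, plus a 4 mm high black terminal strip (44 x 9 mm) on top along the port-face edge. Origin at the centre of its underside, z up. Its +y face carries the port. At the start it stands on the seat between the jaws across its 40 mm width, +y face at the fixed jaw, its ends looking out of the holder's sides.
- module_port (a point): Centre of the port in the module's +y face: 20 mm along +y from the module's axis and 15 mm above its underside. Black 32 x 10 mm recess in a steel bezel. Axes as the module's.
- solder_spool: Bystander: solder spool with blue flanges, 40 mm diameter, 50 mm tall, on the soldering mat. Origin under its centre.
- small_driver: Bystander: small teal-handled screwdriver, 148 mm long, lying on the soldering mat. Origin under its middle.
- cutters: Bystander: red-handled side cutters, 117 mm long, lying on the brown board. Origin under their middle.

How it is judged:
By the outcome, as a careful person would: the job done as asked, in the order asked, and still so for the second after the job is handed in, with the robot touching nothing.
It also fails if it takes over 51 s, if anything falls off the work surface, if the arm or the gripper's body presses on something with over 40 N, if the wrist force passes 120 N, or if a joint passes its speed limit or range.

## Working session

There is one attempt and no reset: what is moved stays moved. The work goes in short steps, Python scripts to look and compute and a tool call to move; the robot and the scene stay as the last step left them, time stands still between calls to the robot, and variables do not carry over. Pictures are saved under pics/ and viewed, on a budget of 10 in all, crops included, one or two more only if the job needs it, and the job is handed in when it is done.

Besides the shell and the picture viewer there is one more tool, called after "Request:" by a JSON object that holds its "name" and its "arguments", one argument or row to a line. play_rows: Moves the arm, as the interface text tells. Its arguments: {"type":"object","properties":{"hand":{"type":"array","items":{"type":"number"}},"dp":{"type":"array","items":{"type":"array","items":{"type":"number"}}},"spin":{"type":"array","items":{"type":"number"}}},"required":["hand","dp","spin"]}

```bash
mkdir -p pics; ls
python3 - <<'E'
from cell import *
import cv2,numpy as np
s=get_state();print({k:np.round(v,3).tolist() for k,v in s.items()})
for n in("top","side"):
    c=capture(n);cv2.imwrite(f"pics/{n}0.png",c["image"][:,:,::-1]);print(n,c["fx"],c["fy"],c["cx"],c["cy"],np.round(c["extrinsics"],4).tolist())
E
```

```text
pics
{'time_s': 0.0, 'joint_positions': [-1.247, 0.265, 1.605, -0.0, 1.274, -0.037], 'qvel': [0.0, 0.001, -0.002, -0.001, -0.001, -0.0], 'tau': [0.0, -50.212, -35.688, 0.073, 0.029, -0.0], 'ee_pos': [0.238, -0.631, 0.237], 'tcp_rot': [0.984, 0.179, -0.0, -0.001], 'force': [-0.202, 0.232, -0.022], 'ft_torque': [0.005, -0.005, 0.029], 'opening': 1.002}
top 464.72009192944785 464.72009192944785 318.424502287952 190.22750085711485 [[0.0192, -0.9997, -0.0147, -0.3347], [-0.9978, -0.0182, -0.063, 0.5623], [0.0627, 0.0159, -0.9979, 0.9001], [0.0, 0.0, 0.0, 1.0]]
side 456.7728704035746 456.7728704035746 320.76836895957473 203.98629361397215 [[-0.9993, 0.0311, 0.0201, 0.5938], [0.0031, 0.6116, -0.7911, 0.2618], [-0.0369, -0.7905, -0.6113, 0.6568], [0.0, 0.0, 0.0, 1.0]]
```

View pics/top0.png

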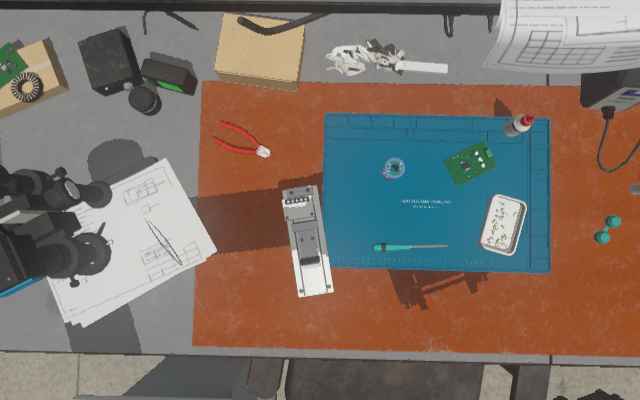

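View pics/side0.png

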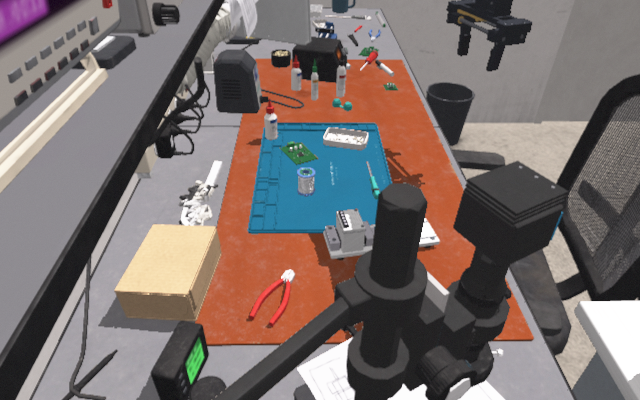

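Top view: the holder spans px (281,188) to (332,297), with the fixed jaw at the far (upper) end. The mat is to its right and the cutters are at (245,140). The side view shows the module in the jaws at (350,230).

```bash
cat > h.py <<'E'
from cell import *
import cv2,numpy as np
from scipy.spatial.transform import Rotation as R
def ray(c,uv,z):
    "pixel(s) of top/side camera onto plane z"
    E=c["extrinsics"];uv=np.atleast_2d(uv).astype(float)
    d=np.c_[(uv[:,0]-c["cx"])/c["fx"],(uv[:,1]-c["cy"])/c["fy"],np.ones(len(uv))]@E[:3,:3]
    o=-E[:3,:3].T@E[:3,3]
    return o+d*((z-o[2])/d[:,2])[:,None]
def wray(c,s,uv,z):
    "fisheye pixel(s) onto plane z; s = state read just before"
    uv=np.atleast_2d(uv).astype(float);p=(uv-[c["cx"],c["cy"]])/[c["fx"],c["fy"]]
    t=np.linalg.norm(p,axis=1,keepdims=True);d=np.c_[p/t*np.sin(t),np.cos(t)]
    M=np.array(c["mount"]);Q=R.from_quat(s["tcp_rot"]).as_matrix()
    o=Q@M[:3,3]+s["ee_pos"];d=d@(Q@M[:3,:3]).T
    return o+d*((z-o[2])/d[:,2])[:,None]
E
python3 - <<'E'
from h import *
c=capture("top");im=c["image"];x0,y0,x1,y1=262,170,350,310
cr=im[y0:y1,x0:x1]
cv2.imwrite("pics/crop1.png",cv2.resize(cr,None,fx=4,fy=4,interpolation=cv2.INTER_CUBIC)[:,:,::-1])
h=cv2.cvtColor(cr,cv2.COLOR_RGB2HSV);m=((h[...,1]<60)&(h[...,2]>60)).astype(np.uint8)
cs=max(cv2.findContours(m,0,2)[0],key=cv2.contourArea)
r=cv2.minAreaRect(cs);b=cv2.boxPoints(r)+[x0,y0];print(b.round(1).tolist())
print(ray(c,b,.018).round(4).tolist())
E
```

```text
[[279.2, 189.8], [333.8, 180.2], [352.7, 288.2], [298.1, 297.8]]
[[0.5678, -0.2469, 0.018], [0.5886, -0.354, 0.018], [0.3795, -0.3942, 0.018], [0.359, -0.2887, 0.018]]
```

View pics/crop1.png

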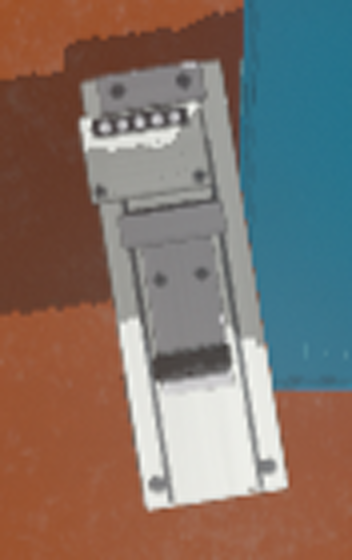

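The zoom shows base corners at crop px (147,509), (287,487) and (220,60), the tab top at about (192,360), and the module with its terminal strip at the fixed jaw.

Run:
```python
from h import *
c=capture("top")
f=lambda p,z:ray(c,np.array(p)/4+[262,170]-.4,z)[0]
NL,NR,FR=f((147,509),.018),f((287,487),.018),f((220,60),.018)
print(NL,NR,FR,np.linalg.norm(NL-NR),np.linalg.norm(FR-NR))
e=FR-NR;yaw=np.arctan2(e[1],e[0]);print("yaw",yaw,"yaw2",np.arctan2((NL-NR)[1],(NL-NR)[0])-np.pi/2)
Z=R.from_euler('z',yaw).as_matrix()
o=(NL+NR)/2-Z@[-.09,0,0];o[2]=0;print("holder",o)
o2=FR-Z@[.12,-.035,0];print("o2",o2)
t=f((192,357),.0605);print("tab",t,Z.T@(t-o),"port strip",Z.T@(f((141,122),.077)-o), "spool",ray(c,(394,168),.05))
s=get_state();print(R.from_quat(s["tcp_rot"]).as_matrix().round(3))
```

```text
[ 0.36072016 -0.28925819  0.018     ] [ 0.37270249 -0.35683692  0.018     ] [ 0.5793613  -0.32036919  0.018     ] 0.06863279275070194 0.2098517591562356
yaw 0.17466524206892586 yaw2 0.17548533178677594
holder [ 0.45534195 -0.30740749  0.        ]
o2 [ 0.45510488 -0.30675515  0.018     ]
tab [ 0.43781226 -0.31092038  0.0605    ] [-0.01787344 -0.00041316  0.0605    ] port strip [0.09278524 0.00551156 0.077     ] spool [[ 0.61117616 -0.46716001  0.05      ]]
[[ 0.936  0.353 -0.   ]
 [ 0.353 -0.936  0.001]
 [ 0.    -0.001 -1.   ]]
```

Request:
{"name": "play_rows", "arguments": {
  "hand": [0, 0, 0, 0, 0, 0, 0, 0, 0, 0],
  "dp": [
    [30, -23, 0],
    [30, -23, 0],
    [30, -23, 0],
    [30, -23, 0],
    [30, -23, 0],
    [30, -23, 0],
    [30, -23, 0],
    [30, -23, 0],
    [30, -23, 0],
    [30, -23, 0]
  ],
  "spin": [0, 0, 0, 0, 0, 0, 0, 0, 0, 0]
}}

```text
time_s: 1.2
ee_pos: [0.4382, -0.309, 0.2387]
tcp_rot: [0.984, 0.179, 0.0, 0.0]
force: [-0.1, -0.6, -0.2]
opening: 0.499
```

Request:
{"name": "play_rows", "arguments": {
  "hand": [0, 0, 0, 0, 0, 0, 0, 0, 0, 0, 0],
  "dp": [
    [0, 0, 0],
    [0, 0, 0],
    [0, 0, 0],
    [0, 0, 0],
    [0, 0, 0],
    [0, 0, 0],
    [0, 0, 0],
    [0, 0, 0],
    [0, 0, 0],
    [0, 0, 0],
    [0, 0, 0]
  ],
  "spin": [-0.138, -0.138, -0.138, -0.138, -0.138, -0.138, -0.138, -0.138, -0.138, -0.138, 0]
}}

```text
time_s: 2.3
ee_pos: [0.4376, -0.3103, 0.2385]
tcp_rot: [0.644, 0.765, -0.0, -0.0]
force: [0.2, 0.3, -0.3]
opening: 0.5
```

```bash
cat >> h.py <<'E'
O=np.array([.4552,-.3071,0]);YAW=.175
def hol(p): return R.from_euler('z',-YAW).apply(np.atleast_2d(p)-O)
def where():
    s=get_state();M=R.from_quat(s["tcp_rot"]).as_matrix()
    print("t",round(s["time_s"],2),"tcp in holder mm",(hol(s["ee_pos"])*1e3).round(1)[0],"tool y ang rel holder deg",round(np.degrees(np.arctan2(M[1,1],M[0,1])-YAW),2),"open",round(s["opening"],3),"F",np.round(s["force"],1),"q",np.round(s["joint_positions"],2));return s
E
python3 - <<'E'
from h import *
s=where();c=capture("wrist");cv2.imwrite("pics/w1.png",c["image"][:,:,::-1]);print(c["fx"],c["fy"],c["cx"],c["cy"],np.round(c["mount"],3).tolist())
E
```

```text
t 2.3 tcp in holder mm [-1.790e+01 -1.000e-01  2.385e+02] tool y ang rel holder deg -0.27 open 0.5 F [ 0.2  0.3 -0.3] q [-0.66  0.    1.9   0.    1.24 -0.83]
309.70691628693146 309.70691628693146 317.3783706658829 203.26276963504648 [[-0.001, -0.966, -0.257, 0.066], [1.0, -0.001, -0.0, 0.001], [-0.0, -0.257, 0.966, -0.146], [0.0, 0.0, 0.0, 1.0]]
```

View pics/w1.png

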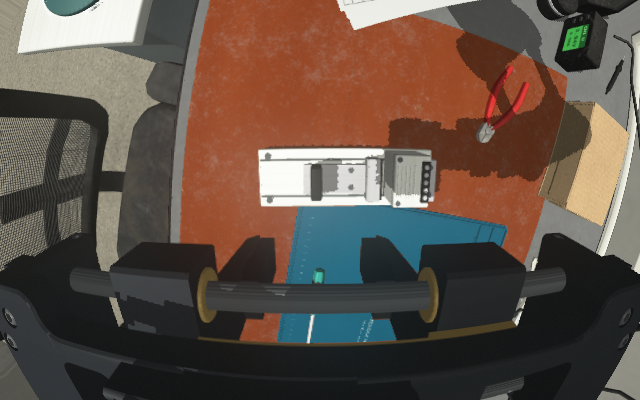

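The wrist view shows the holder lying left to right: base near end at column 258–261 (rows 150–206), tab at about (316,182), module at (385–436, 150–207), with its strip at the fixed jaw.

Run:
```python
from h import *
s=get_state();c=capture("wrist")
for n,p,z in [("near+y",(258.5,149.5),.018),("near-y",(260.5,206.5),.018),("tab",(318,182),.0605)]:
    print(n,(hol(wray(c,s,p,z))*1e3).round(1))
im=c["image"];g=cv2.cvtColor(im,cv2.COLOR_RGB2GRAY)[155:215,295:335]
m=(g<60).astype(np.uint8);n,l,st,ce=cv2.connectedComponentsWithStats(m);
for k in range(1,n):
    if st[k,4]>80:
        x,y,w,h,a=st[k];print(st[k],ce[k]);print((hol(wray(c,s,[(x+295,y+155),(x+w+294,y+155),(x+w+294,y+h+154)],.0605))*1e3).round(1))
```

```text
near+y [[-86.9  35.2  18. ]]
near-y [[-87.7 -35.5  18. ]]
tab [[-16.1   2.8  60.5]]
```

Request:
{"name": "play_rows", "arguments": {
  "hand": [0, 0, 0, 0, 0, 0, 0, 0, 0, 0],
  "dp": [
    [0, 2, 30],
    [0, 0, 30],
    [0, 0, 30],
    [0, 0, 30],
    [0, 0, 30],
    [0, 0, 20],
    [0, 0, 15],
    [0, 0, 10],
    [0, 0, 9],
    [0, 0, 0]
  ],
  "spin": [0, 0, 0, 0, 0, 0, 0, 0, 0, 0]
}}

```text
time_s: 3.4
ee_pos: [0.4394, -0.3099, 0.034]
tcp_rot: [0.645, 0.764, -0.0, -0.001]
force: [0.0, -0.1, -0.6]
opening: 0.499
```

Request:
{"name": "play_rows", "arguments": {
  "hand": [1, 1, 1, 1, 1, 1],
  "dp": [
    [0, 0, 0],
    [0, 0, 0],
    [0, 0, 0],
    [0, 0, 0],
    [0, 0, 0],
    [0, 0, 0]
  ],
  "spin": [0, 0, 0, 0, 0, 0]
}}

```text
time_s: 4.0
ee_pos: [0.4397, -0.3105, 0.0353]
tcp_rot: [0.644, 0.765, -0.0, 0.0]
force: [-4.3, -1.1, 5.9]
opening: 0.132
```

```bash
python3 -c "
from h import *
where()"
```

```text
t 4.0 tcp in holder mm [-15.9  -0.7  35.3] tool y ang rel holder deg -0.26 open 0.132 F [-4.3 -1.1  5.9] q [-0.66  0.22  2.07 -0.    0.85 -0.83]
```

Tab gripped (11.6 mm). Pulling the jaw open.

Request:
{"name": "play_rows", "arguments": {
  "hand": [1, 1, 1, 1, 1, 1, 1, 1, 1, 1],
  "dp": [
    [0, -3, 0],
    [0, -5, 0],
    [0, -6, 0],
    [0, -6, 0],
    [0, -6, 0],
    [0, -6, 0],
    [0, -5, 0],
    [0, -3, 0],
    [0, -2, 0],
    [0, 0, 0]
  ],
  "spin": [0, 0, 0, 0, 0, 0, 0, 0, 0, 0]
}}

```text
time_s: 5.0
ee_pos: [0.4006, -0.3176, 0.0354]
tcp_rot: [0.645, 0.764, 0.001, 0.002]
force: [13.5, 2.7, 0.2]
opening: 0.133
```

```bash
python3 -c "
from h import *
where()"
```

```text
t 5.0 tcp in holder mm [-55.6  -0.9  35.4] tool y ang rel holder deg -0.38 open 0.133 F [13.5  2.7  0.2] q [-0.72  0.18  2.13  0.    0.83 -0.89]
```

Request:
{"name": "play_rows", "arguments": {
  "hand": [0, 0, 0, -1, -1, -1, -1, -1, -1, -1, -1, -1],
  "dp": [
    [0, 0, 0],
    [0, 0, 0],
    [0, 0, 0],
    [0, 0, -20],
    [0, 0, -35],
    [0, 0, -30],
    [0, 30, -10],
    [0, 35, 0],
    [0, 35, 0],
    [0, 25, 0],
    [0, 9, 0],
    [0, 0, 0]
  ],
  "spin": [0, 0, 0, 0, 0, 0, 0, 0, 0, 0, 0, 0]
}}

```text
time_s: 6.2
ee_pos: [0.5301, -0.2941, 0.1288]
tcp_rot: [0.644, 0.765, -0.0, -0.001]
force: [-0.6, 0.2, 0.2]
opening: 0.996
```

Run:
```python
from h import *
s=where();c=capture("wrist");cv2.imwrite("pics/w2.png",c["image"][:,:,::-1])
c=capture("top");cv2.imwrite("pics/t2.png",c["image"][:,:,::-1])
```

```text
t 6.2 tcp in holder mm [ 76.   -0.3 128.8] tool y ang rel holder deg -0.22 open 0.996 F [-0.6  0.2  0.2] q [-0.55  0.23  1.86 -0.    1.05 -0.72]
```

View pics/w2.png

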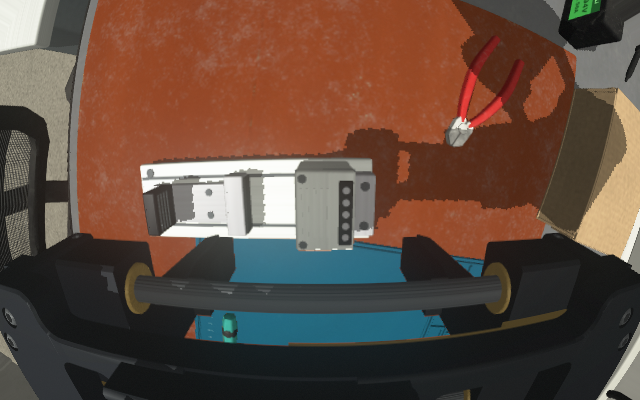

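The jaw is open and the module stands at px (295–355, 170–250), the base runs rows 158–236, and the fixed jaw spans (357–374, 160–230).

Run:
```python
from h import *
s=get_state();c=capture("wrist")
P=lambda n,p,z:print(n,(hol(wray(c,s,p,z))*1e3).round(1).tolist())
P("module top corners",[(295,171),(355,170),(355,250),(295,250)],.073)
P("jaw bolts fixed/z38",[(365,186),(365,225)],.038)
P("base far +y, near +y,near -y",[(373,158),(141,165),(146,238)],.018)
P("slide jaw face top",[(250,174),(249,233)],.038)
```

```text
module top corners [[61.1, 33.9, 73.0], [100.7, 34.4, 73.0], [102.3, -22.8, 73.0], [59.6, -22.5, 73.0]]
jaw bolts fixed/z38 [[113.1, 16.3, 38.0], [114.3, -16.0, 38.0]]
base far +y, near +y,near -y [[122.5, 36.3, 18.0], [-89.6, 35.2, 18.0], [-95.7, -37.7, 18.0]]
slide jaw face top [[22.7, 26.6, 38.0], [18.7, -22.7, 38.0]]
```

Request:
{"name": "play_rows", "arguments": {
  "hand": [-1, -1, -1, -1, -1, -1, -1],
  "dp": [
    [6, 4.5, 0],
    [0, 0, 20],
    [0, 0, 25],
    [0, 0, 20],
    [0, 0, 12],
    [0, 0, 7],
    [0, 0, 0]
  ],
  "spin": [0, 0, 0, 0, 0, 0, 0]
}}

```text
time_s: 7.05
ee_pos: [0.5331, -0.2875, 0.045]
tcp_rot: [0.645, 0.765, -0.0, -0.001]
force: [-0.6, 0.9, -0.2]
opening: 1.0
```

Request:
{"name": "play_rows", "arguments": {
  "hand": [1, 1, 1, 1, 1, 1, 1],
  "dp": [
    [0, 0, 0],
    [0, 0, 0],
    [0, 0, 0],
    [0, 0, 0],
    [0, 0, 0],
    [0, 0, 0],
    [0, 0, 0]
  ],
  "spin": [0, 0, 0, 0, 0, 0, 0]
}}

```text
time_s: 7.75
ee_pos: [0.5339, -0.2879, 0.0458]
tcp_rot: [0.645, 0.765, 0.0, 0.0]
force: [0.4, -0.5, 1.2]
opening: 0.453
```

```bash
python3 -c "
from h import *
where()"
```

```text
t 7.75 tcp in holder mm [80.8  5.3 45.8] tool y ang rel holder deg -0.29 open 0.453 F [ 0.4 -0.5  1.2] q [-0.54  0.32  1.92  0.    0.9  -0.71]
```

Request:
{"name": "play_rows", "arguments": {
  "hand": [1, 1, 1, 1, 1, 1, 1],
  "dp": [
    [0, 0, -5],
    [0, 0, -10],
    [0, 0, -13],
    [0, 0, -10],
    [-3, -5, -2],
    [-2.3, -5, 0],
    [0, 0, 0]
  ],
  "spin": [0, 0, 0, 0, 0, 0, 0]
}}

```text
time_s: 8.45
ee_pos: [0.5238, -0.2951, 0.0855]
tcp_rot: [0.645, 0.764, -0.0, -0.0]
force: [-0.5, -1.0, -1.9]
opening: 0.449
```

Request:
{"name": "play_rows", "arguments": {
  "hand": [1, 1, 1, 1, 1, 1, 1, 1, 1, 1, 1, 1],
  "dp": [
    [0, 0, 0],
    [0, 0, 0],
    [0, 0, 0],
    [0, 0, 0],
    [0, 0, 0],
    [0, 0, 0],
    [0, 0, 0],
    [0, 0, 0],
    [0, 0, 0],
    [0, 0, 0],
    [0, 0, 0],
    [0, 0, 0]
  ],
  "spin": [0.1423, 0.1423, 0.1423, 0.1423, 0.1423, 0.1423, 0.1423, 0.1423, 0.1423, 0.1423, 0.1423, 0]
}}

```text
time_s: 9.65
ee_pos: [0.5243, -0.2945, 0.0849]
tcp_rot: [0.996, 0.087, -0.001, -0.0]
force: [0.5, -0.1, -1.9]
opening: 0.452
```

Request:
{"name": "play_rows", "arguments": {
  "hand": [1, 1],
  "dp": [
    [0, 0, 0],
    [0, 0, 0]
  ],
  "spin": [0, 0]
}}

```text
time_s: 9.85
ee_pos: [0.5246, -0.2947, 0.0853]
tcp_rot: [0.996, 0.089, -0.0, -0.0]
force: [-0.4, -0.5, -2.5]
opening: 0.449
```

Run:
```python
from h import *
s=where();c=capture("wrist");cv2.imwrite("pics/w3.png",c["image"][:,:,::-1])
```

```text
t 9.85 tcp in holder mm [70.5  0.2 85.3] tool y ang rel holder deg -89.84 open 0.449 F [-0.4 -0.5 -2.5] q [-0.55  0.27  1.9   0.    0.97  0.84]
```

View pics/w3.png

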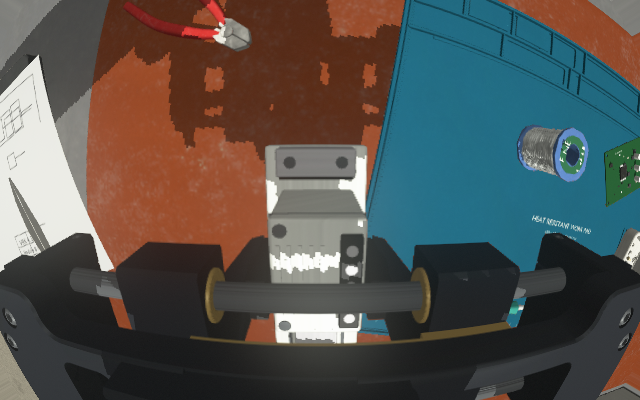

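The module is held with its strip to the right (351, 235–325), toward the mat. The fixed jaw is at (275–355, 148–178) with bolts at (289,162) and (342,162). Checking the centring against the jaw:

Run:
```python
from h import *
s=get_state();c=capture("wrist")
P=lambda n,p,z:print(n,(hol(wray(c,s,p,z))*1e3).round(1).tolist())
P("bolts",[(289,162),(342,162)],.038)
P("jaw top edges",[(275,149),(354,149),(275,178),(355,178)],.038)
P("module far top corners",[(270,222),(364,222)],.115)
P("base far corners",[(266,146),(367,146)],.018)
```

```text
bolts [[113.0, 18.0, 38.0], [113.0, -15.4, 38.0]]
jaw top edges [[121.3, 26.7, 38.0], [121.3, -22.8, 38.0], [102.8, 27.1, 38.0], [102.8, -23.9, 38.0]]
module far top corners [[98.9, 18.9, 115.0], [99.0, -18.6, 115.0]]
base far corners [[121.8, 35.8, 18.0], [121.9, -34.3, 18.0]]
```

Request:
{"name": "play_rows", "arguments": {
  "hand": [1, 1, 1, 1, 1, 1, 1, 1],
  "dp": [
    [0, -1, 8],
    [0, 0, 12],
    [0, 0, 10],
    [0, 0, 6],
    [0, 0, 2],
    [0, 0, 1],
    [0, 0, 1],
    [0, 0, 0]
  ],
  "spin": [0, 0, 0, 0, 0, 0, 0, 0]
}}

```text
time_s: 10.75
ee_pos: [0.5251, -0.294, 0.0461]
tcp_rot: [0.996, 0.088, 0.0, 0.0]
force: [0.2, 0.1, -1.2]
opening: 0.447
```

```bash
python3 -c "
from h import *
where()"
```

```text
t 10.75 tcp in holder mm [71.1  0.7 46.1] tool y ang rel holder deg -89.97 open 0.447 F [ 0.2  0.1 -1.2] q [-0.55  0.31  1.93  0.    0.9   0.84]
```

Request:
{"name": "play_rows", "arguments": {
  "hand": [1, 1, 1],
  "dp": [
    [0, 0, 0.5],
    [0, 0, 0.5],
    [0, 0, 0]
  ],
  "spin": [0, 0, 0]
}}

```text
time_s: 11.05
ee_pos: [0.5252, -0.2941, 0.0458]
tcp_rot: [0.996, 0.088, 0.0, 0.0]
force: [-1.6, 1.4, 4.5]
opening: 0.448
```

Request:
{"name": "play_rows", "arguments": {
  "hand": [-0.5, -0.5, -0.5, -0.5, 0, 0, 0, 0, 0],
  "dp": [
    [0, 0, 0],
    [0, 0, 0],
    [0, 0, 0],
    [0, 0, -10],
    [0, 0, -25],
    [0, 0, -30],
    [0, 0, -25],
    [0, 0, -10],
    [0, 0, 0]
  ],
  "spin": [0, 0, 0, 0, 0, 0, 0, 0, 0]
}}

```text
time_s: 11.95
ee_pos: [0.526, -0.2946, 0.1471]
tcp_rot: [0.996, 0.088, 0.002, 0.001]
force: [0.1, -0.3, -0.7]
opening: 0.497
```

Request:
{"name": "play_rows", "arguments": {
  "hand": [0, 0, 0, 0, 0, 0, 0, 0, 0, 0, 0, 0],
  "dp": [
    [0, 0, 0],
    [0, 0, 0],
    [0, 0, 0],
    [0, 0, 0],
    [0, 0, 0],
    [0, 0, 0],
    [0, 0, 0],
    [0, 0, 0],
    [0, 0, 0],
    [0, 0, 0],
    [0, 0, 0],
    [0, 0, 0]
  ],
  "spin": [-0.1427, -0.1427, -0.1427, -0.1427, -0.1427, -0.1427, -0.1427, -0.1427, -0.1427, -0.1427, -0.1427, 0]
}}

```text
time_s: 13.15
ee_pos: [0.5236, -0.2931, 0.1426]
tcp_rot: [0.643, 0.766, -0.0, -0.002]
force: [0.1, 0.1, -0.7]
opening: 0.504
```

Request:
{"name": "play_rows", "arguments": {
  "hand": [0, 0, 0, 0, 0, 0],
  "dp": [
    [0, -20, 0],
    [0, -35, 0],
    [0, -35, 0],
    [0, -30, 0],
    [0, -7, 0],
    [0, 0, 0]
  ],
  "spin": [0, 0, 0, 0, 0, 0]
}}

```text
time_s: 13.75
ee_pos: [0.3987, -0.3157, 0.144]
tcp_rot: [0.644, 0.765, 0.0, -0.0]
force: [0.8, 0.1, -0.0]
opening: 0.499
```

Run:
```python
from h import *
s=where();c=capture("wrist");cv2.imwrite("pics/w4.png",c["image"][:,:,::-1])
```

```text
t 13.75 tcp in holder mm [-57.1   1.4 144. ] tool y ang rel holder deg -0.26 open 0.499 F [ 0.8  0.1 -0. ] q [-0.72  0.03  2.05  0.    1.06 -0.89]
```

View pics/w4.png

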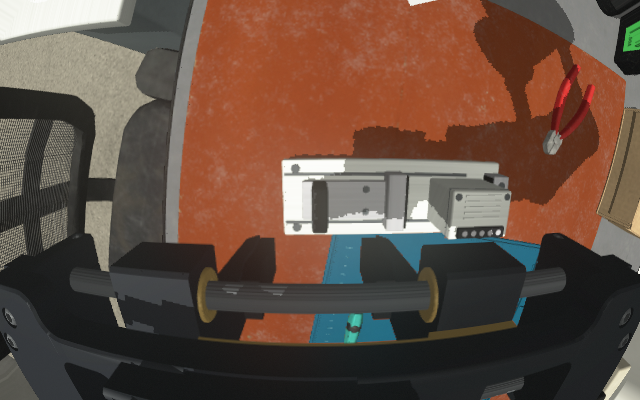

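The module stands upright with its strip toward the mat, and the tab is at (318,205). Next I grip the tab and close the jaw.

Request:
{"name": "play_rows", "arguments": {
  "hand": [0, 0, 0, 0, 0, 0, 0, 1, 1, 1, 1, 1],
  "dp": [
    [-1, 1, 20],
    [0, 0, 25],
    [0, 0, 25],
    [0, 0, 20],
    [0, 0, 12],
    [0, 0, 7],
    [0, 0, 0],
    [0, 0, 0],
    [0, 0, 0],
    [0, 0, 0],
    [0, 0, 0],
    [0, 0, 0]
  ],
  "spin": [0, 0, 0, 0, 0, 0, 0, 0, 0, 0, 0, 0]
}}

```text
time_s: 15.0
ee_pos: [0.401, -0.317, 0.0363]
tcp_rot: [0.643, 0.766, -0.0, 0.0]
force: [-1.9, -0.5, 4.2]
opening: 0.131
```

Request:
{"name": "play_rows", "arguments": {
  "hand": [1, 1, 1, 1, 1, 1, 1, 1],
  "dp": [
    [0, 3, 0],
    [0, 4, 0],
    [0, 4, 0],
    [0, 4, 0],
    [0, 3, 0],
    [0, 2, 0],
    [0, 1, 0],
    [0, 0, 0]
  ],
  "spin": [0, 0, 0, 0, 0, 0, 0, 0]
}}

```text
time_s: 15.8
ee_pos: [0.4214, -0.3133, 0.0363]
tcp_rot: [0.643, 0.766, -0.0, -0.0]
force: [-2.8, -1.2, 5.7]
opening: 0.131
```

```bash
python3 -c "
from h import *
where()"
```

```text
t 15.8 tcp in holder mm [-34.4  -0.3  36.3] tool y ang rel holder deg -0.02 open 0.131 F [-2.8 -1.2  5.7] q [-0.69  0.2   2.1  -0.    0.84 -0.86]
```

Request:
{"name": "play_rows", "arguments": {
  "hand": [1, 1, 1, 1],
  "dp": [
    [0, 1, 0],
    [0, 1, 0],
    [0, 1, 0],
    [0, 0, 0]
  ],
  "spin": [0, 0, 0, 0]
}}

```text
time_s: 16.2
ee_pos: [0.4242, -0.3128, 0.0363]
tcp_rot: [0.643, 0.766, -0.0, -0.0]
force: [-3.7, 0.0, 5.9]
opening: 0.136
```

Request:
{"name": "play_rows", "arguments": {
  "hand": [1, 1, 1],
  "dp": [
    [0, 1, 0],
    [0, 1, 0],
    [0, 0, 0]
  ],
  "spin": [0, 0, 0]
}}

```text
time_s: 16.5
ee_pos: [0.4259, -0.3125, 0.0363]
tcp_rot: [0.643, 0.766, -0.001, -0.0]
force: [-5.1, -0.8, 6.7]
opening: 0.131
```

```bash
python3 -c "
from h import *
where()"
```

```text
t 16.5 tcp in holder mm [-29.8  -0.2  36.3] tool y ang rel holder deg -0.01 open 0.131 F [-5.1 -0.8  6.7] q [-0.68  0.21  2.09 -0.    0.85 -0.85]
```

Request:
{"name": "play_rows", "arguments": {
  "hand": [1, 1, 1],
  "dp": [
    [0, 1, 0],
    [0, 1, 0],
    [0, 0, 0]
  ],
  "spin": [0, 0, 0]
}}

```text
time_s: 16.8
ee_pos: [0.4262, -0.3125, 0.0363]
tcp_rot: [0.642, 0.766, -0.002, -0.002]
force: [-10.9, -2.7, 10.7]
opening: 0.132
```

Position has stopped and force is rising, so the jaw is clamping. I'll press a little more to square the module.

Request:
{"name": "play_rows", "arguments": {
  "hand": [1, 1, 1, 1],
  "dp": [
    [0, 1, 0],
    [0, 1, 0],
    [0, 1, 0],
    [0, 0, 0]
  ],
  "spin": [0, 0, 0, 0]
}}

```text
time_s: 17.2
ee_pos: [0.4262, -0.3124, 0.0363]
tcp_rot: [0.642, 0.767, -0.003, -0.004]
force: [-21.0, -6.6, 15.3]
opening: 0.132
```

```bash
python3 -c "
from h import *
where()"
```

```text
t 17.2 tcp in holder mm [-29.5  -0.2  36.3] tool y ang rel holder deg 0.1 open 0.132 F [-21.   -6.6  15.3] q [-0.68  0.21  2.08 -0.01  0.85 -0.85]
```

Request:
{"name": "play_rows", "arguments": {
  "hand": [1, 1, 0, 0, 0, 0, 0, 0, 0, 0, 0],
  "dp": [
    [0, -1, 0],
    [0, -2, 0],
    [0, 0, 0],
    [0, 0, 0],
    [0, 0, 0],
    [0, 0, -15],
    [0, 0, -30],
    [0, 0, -40],
    [0, 0, -40],
    [0, 0, -20],
    [0, 0, 0]
  ],
  "spin": [0, 0, 0, 0, 0, 0, 0, 0, 0, 0, 0]
}}

```text
time_s: 18.3
ee_pos: [0.4311, -0.3136, 0.186]
tcp_rot: [0.643, 0.766, 0.0, 0.005]
force: [0.3, -0.4, 0.1]
opening: 0.499
```

Run:
```python
from h import *
s=where();c=capture("wrist");cv2.imwrite("pics/w5.png",cv2.resize(c["image"][120:260,220:540],None,fx=2.5,fy=2.5,interpolation=2)[:,:,::-1])
```

```text
t 18.3 tcp in holder mm [-24.9  -2.2 186. ] tool y ang rel holder deg -0.01 open 0.499 F [ 0.3 -0.4  0.1] q [-0.68  0.03  1.97  0.    1.13 -0.85]
```

View pics/w5.png

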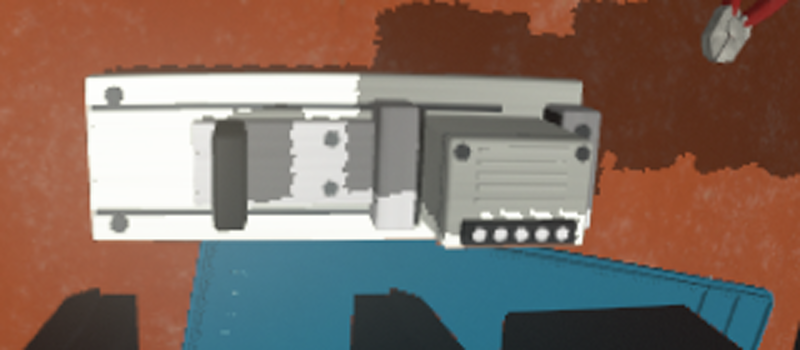

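The jaw is up against the module and the strip faces the mat. One last centring check from above the module.

Request:
{"name": "play_rows", "arguments": {
  "hand": [0, 0, 0, 0, 0],
  "dp": [
    [0, 25, 0],
    [0, 30, 0],
    [0, 25, 0],
    [0, 10, 0],
    [0, 0, 0]
  ],
  "spin": [0, 0, 0, 0, 0]
}}

```text
time_s: 18.85
ee_pos: [0.5169, -0.2952, 0.1788]
tcp_rot: [0.642, 0.767, -0.0, -0.002]
force: [-0.1, 1.4, 0.1]
opening: 0.504
```

Run:
```python
from h import *
s=where();c=capture("wrist");cv2.imwrite("pics/w6.png",cv2.resize(c["image"][130:250,200:400],None,fx=4,fy=4,interpolation=2)[:,:,::-1])
```

```text
t 18.85 tcp in holder mm [ 62.8   0.9 178.8] tool y ang rel holder deg 0.06 open 0.504 F [-0.1  1.4  0.1] q [-0.56  0.16  1.84 -0.    1.14 -0.74]
```

View pics/w6.png

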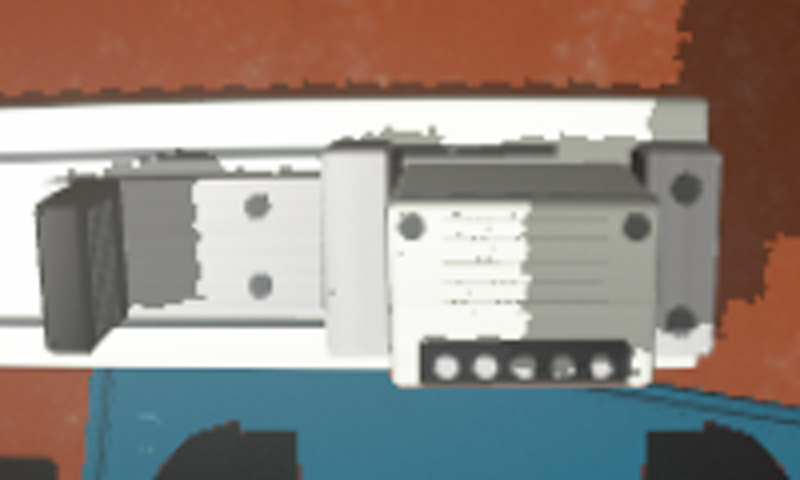

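The module is tight between both jaws (390–655) and square to them, with no gap. Its top face spans rows 201–386 and the fixed jaw spans rows 145–353.

Run:
```python
from h import *
s=get_state();c=capture("wrist")
P=lambda n,p,z:print(n,(hol(wray(c,s,np.array(p)/4+[200,130]-.4,z))*1e3).round(1).tolist())
P("module top",[(392,201),(652,201),(392,386),(652,386)],.073)
P("fixed jaw",[(650,145),(718,148),(712,353)],.038)
P("jaw bolts",[(686,188),(681,320)],.038)
P("sliding jaw",[(390,145),(388,357)],.038)
```

```text
module top [[46.4, 19.7, 73.0], [100.4, 19.9, 73.0], [45.7, -20.7, 73.0], [101.9, -20.8, 73.0]]
fixed jaw [[104.7, 26.8, 38.0], [121.1, 26.3, 38.0], [121.9, -24.4, 38.0]]
jaw bolts [[113.7, 16.6, 38.0], [113.8, -16.0, 38.0]]
sliding jaw [[43.7, 26.6, 38.0], [42.4, -25.3, 38.0]]
```

```bash
python3 -c "
from cell import *
print(close_job())"
```

```text
the job is handed in; nothing more can be done
None
```

The job is handed in: the module is upright on the seat, clamped between both jaws with its port side facing right toward the mat. I didn't see the port itself. I judged its side from the terminal strip, which runs along the port-face edge and now faces the mat.

- **Steps:** I gripped the tab and pulled the jaw open. I then lifted the module, turned it a quarter turn, set it back on the seat, pushed the jaw shut and let go.
- **Clamping:** The jaw stopped firmly against the module. At about 21 N of push it no longer moved, and the last picture shows no gap and the module square to the jaws.
- **Centring:** In the last view, the module's centre is about 1 mm from the jaws' centre across the slide. The measurements disagreed by 1–2 mm, about the camera calibration error.
- **Time and robot:** It took about 19 s of the 51 s, and the robot was clear of everything when I handed in.
- **Spool, screwdriver and cutters:** The robot never touched them. I did not measure their positions again at the end.

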